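# Clear the sculptor's bench

## Robot

A 7-joint arm with a two-finger parallel gripper is mounted at the origin on the work surface. World frame = base frame: x ahead of the robot, y to its left, z up, the work surface at z = 0. Lengths are in m, angles in rad, forces in N, time in s.
With the tool pointing down it reaches from about 0.4 to 0.85 m from the base axis. Payload 4.5 kg.
Tool frame: the origin (TCP) lies midway between the tips of the shut fingers; the grasp point (between the pads) lies 19 mm behind it (arm.pinch_z is the distance from the TCP to the grasp point, in m); z points along the fingers, y is the direction in which the jaws open and shut (so a half turn about z gives the same grasp; the last joint's range is limited). The gripper opens to 85 mm and grips with 20 to 120 N. Pads are 22 mm wide; open, the fingers measure 114 mm over their backs; the gripper's body (76 mm by 85 mm) begins 54 mm behind the grasp point. The pads swing forward as they close: fully open they stand 13 mm farther back than shut.
Start: joints at [-1.196, 0.689, -0.195, 1.565, 0.157, 0.902, -0.215], TCP at [0.209, 0.589, 0.231] pointing down, gripper open.
Joint ranges: [-3.01, 3.01], [-0.46, 2.08], [-1.47, 1.51], [0.13, 2.56], [-1, 4.14], [0.04, 2.09], [-2.66, 2.66]. Speed limits (rad/s): [2.57, 2.57, 3.14, 3.14, 3.14, 3.14, 3.14].

## Interface

Orientations are given as [roll, pitch, yaw] about the fixed x, y, z axes, in that order (R = Rz(yaw) Ry(pitch) Rx(roll)).
In Python, from rig import arm, viewer gives the robot as it stands. Calls block until the motion is done:
- arm.reach(position, orientation): joint-space move of the TCP to a pose.
- arm.move_straight(position, attitude=None, max_speed=0.15): straight line of the TCP; attitude=None keeps the orientation; max_speed is the mean speed in m/s.
- arm.move_j(angles): joint-space move.
- arm.gripper_to(opening): finger opening in m; the grip force is fixed at half the most; returns when the fingers have stopped.
- arm.hold(seconds).
- arm.inverse_kinematics(position, orientation): joint angles nearest the present ones, or None.
- arm.state(): the state.
- viewer.camera(name): name is "scene" or "top"; returns a dict with "image" (480x640x3 uint8, red, green, blue), "intrinsics" (3x3 intrinsics, pixels), "distortion" ([k1, k2, p1, p2, k3] as OpenCV has them; the pictures are not rectified), "R" (3x3) and "t" (3): a world point X has camera coordinates R X + t. Camera axes: x right, y down, z forward; pixel columns grow to the right and rows downward; lengths in m; the calibration is good to about 2 mm. A picture is of the moment at which its call begins. There is no depth.
A pose or a line that the arm cannot do raises arm.IKError and nothing moves.
- arm.sign_off(): hands the job in, once; it reports no verdict.
The state is a dict: "time": time; "joint_pos": joint angles; "joint_vel": joint speeds; "effort": joint torques, N m; "position": TCP position; "ee_rot": TCP orientation; "force": force on the tool from outside, world axes, zero at the start; "torque": the same for the moment, N m; "finger_gap": finger opening in m.
Only numpy, scipy, OpenCV 4.12 (cv2) and the standard library are available. Lean on these libraries where they do the work, as an engineer would, in place of code of your own. Each camera call takes 0.05 s, during which the arm holds its last target. There are 200 camera calls.

## Task

Tidy the sculptor's bench: put both palm chisels in the wooden tray and both sharpening stones in the blue tray, each lying flat on the tray's floor and not on top of one another or on the rim, and stand the little bronze head upright on the round modelling stand with its whole foot inside the pale disc in the middle. Never let the head topple on the way, leave the bottle and the hammer where they are, and let go of everything at the end.

Things in the scene. Friction and masses are not known exactly. Their poses are not given: they have to be found in the camera images.
- chisel_red: Palm chisel, 115 long, 90 g, lying on the bench: red painted handle 70 long x 22 wide x 22 high, rounded edges, brass ferrule, flat steel blade. Origin on its long axis near the balance point, 11 above what it lies on; handle from 50 behind to 20 ahead, blade tip 65 ahead. x points to the blade (at the start within 0.5 rad of the robot's +x), z up. Grip across y at the origin.
- chisel_light: Palm chisel, 115 long, 90 g, lying on the bench: pale wood handle 70 long x 22 wide x 22 high, rounded edges, brass ferrule, flat steel blade. Origin on its long axis near the balance point, 11 above what it lies on; handle from 50 behind to 20 ahead, blade tip 65 ahead. x points to the blade (at the start within 0.5 rad of the robot's +x), z up. Grip across y at the origin.
- stone_grey: Sharpening stone, a plain pale grey block 90 long (its x) x 28 wide (y) x 16 high, about 100 g. Origin: centre of its underside; z up. It starts with x within 0.5 rad of the robot's +x.
- stone_orange: Sharpening stone, a plain orange block 90 long (its x) x 28 wide (y) x 16 high, about 100 g. Origin: centre of its underside; z up. It starts with x within 0.5 rad of the robot's +x.
- bronze_head: Small bronze head, upright, 90 high, 300 g. Round foot 48 across; thin neck up to 42; the head is a rounded block 44 (x) x 38 (y) from 42 to 84 high, low crown above, nose towards -x. Grip across y at 55 to 75 high. Origin: centre of the foot's underside; z up. It starts with x within 0.5 rad of the robot's +x.
- wood_tray: Open tray of pale wood with a cork-coloured floor, for the chisels, fixed to the bench: outside 150 (its x) x 180 (y) x 25 high, walls and floor 5 thick, so inside 140 x 170 and the floor 5 above the bench, the walls 20 above the floor. Origin: centre of its underside on the bench; x points away from the robot within 0.15 rad, z up.
- blue_tray: Open blue painted tray, for the stones, fixed to the bench: outside 150 (its x) x 180 (y) x 25 high, walls and floor 5 thick, so inside 140 x 170 and the floor 5 above the bench, the walls 20 above the floor. Origin: centre of its underside on the bench; x points away from the robot within 0.15 rad, z up.
- stand: Round dark modelling stand, fixed to the bench and not turning: 150 across, 30 high, flat top with a green face 140 across and a pale disc 72 across in the middle. Origin: centre of its underside on the bench, so the pale disc's centre is 30 above it; z up.
- bottle: Bystander, loose: amber bottle with a white cap, 48 across, 100 high, standing at the right of the bench. Origin: centre of its underside.
- hammer: Bystander, loose: hammer lying at the left of the bench, roughly along the robot's x. Origin: on the bench under the hammer.

How it is judged:
At the end, for the whole second after the job is handed in: Chisels in the wooden tray, stones in the blue tray: origins inside the walls, level within 0.12 rad, at resting height on the floor within 4 mm. Bronze head on the stand, upright within 0.1 rad, axis within 15 mm of the stand's. All at rest (x of chisel_red in the frame of wood_tray between -0.062 and 0.062 m and y of chisel_red in the frame of wood_tray between -0.077 and 0.077 m and z of chisel_red in the frame of wood_tray between 0.011 and 0.021 m and angle between chisel_red's own x axis and vertical between 1.45 and 1.69 rad and linear speed of each of chisel_red, chisel_light, stone_grey, stone_orange, bronze_head below 0.02 m/s and angular speed of each of chisel_red, chisel_light, stone_grey, stone_orange, bronze_head below 0.2 rad/s and x of chisel_light in the frame of wood_tray between -0.062 and 0.062 m and y of chisel_light in the frame of wood_tray between -0.077 and 0.077 m and z of chisel_light in the frame of wood_tray between 0.011 and 0.021 m and angle between chisel_light's own x axis and vertical between 1.45 and 1.69 rad and x of stone_grey in the frame of blue_tray between -0.06 and 0.06 m and y of stone_grey in the frame of blue_tray between -0.075 and 0.075 m and z of stone_grey in the frame of blue_tray between 0.001 and 0.01 m and angle between each of stone_grey, stone_orange's own z axis and vertical below 0.12 rad and x of stone_orange in the frame of blue_tray between -0.06 and 0.06 m and y of stone_orange in the frame of blue_tray between -0.075 and 0.075 m and z of stone_orange in the frame of blue_tray between 0.001 and 0.01 m and horizontal distance between bronze_head and stand below 0.015 m and z of bronze_head in the frame of stand between 0.026 and 0.035 m and angle between bronze_head's own z axis and vertical below 0.1 rad); the robot touches nothing.
It fails at once if the bronze head is tipped over (more than 0.6 rad) (angle between bronze_head's own z axis and vertical above 0.6 rad).
It fails at once if the bottle is moved more than 20 mm or knocked over (distance of bottle from where it was at the start of the episode above 0.02 m or angle between bottle's own z axis and vertical above 0.5 rad).
It fails at once if the hammer is moved more than 20 mm (distance of hammer from where it was at the start of the episode above 0.02 m).
It also fails if it takes over 125 s, if anything falls off the work surface, if the arm or the gripper's body presses on something with over 40 N, if the wrist force passes 120 N, or if a joint passes its speed limit or range.

## Working session

There is one attempt and no reset: what is moved stays moved. The work goes in short steps, each a Python script; the robot and the scene stay as the last script left them, time stands still between calls to the robot, and variables do not carry over. Pictures are saved under pics/ and viewed, about 12 in all and at most 16, crops included, and the job is handed in when it is done.

```bash
ls; mkdir -p pics; python3 - <<'E'
from rig import arm, viewer
import cv2, numpy as np
for n in ("top","scene"):
    c=viewer.camera(n); cv2.imwrite(f"pics/{n}0.png",c["image"][:,:,::-1])
    R=np.array(c["R"]);print(n,np.round(c["intrinsics"],1).tolist(),np.round(c["distortion"],3),(-R.T@c["t"]).round(3),R.round(2).tolist())
s=arm.state();print(s["time"],s["position"],s["ee_rot"],s["finger_gap"],arm.pinch_z)
E
```

```text
pics
top [[461.4, 0.0, 318.5], [0.0, 461.4, 235.8], [0.0, 0.0, 1.0]] [0.016 0.    0.    0.    0.   ] [0.345 0.009 1.204] [[-0.01, -1.0, -0.02], [-0.99, 0.01, -0.11], [0.11, 0.02, -0.99]]
scene [[549.2, 0.0, 319.1], [0.0, 549.2, 236.2], [0.0, 0.0, 1.0]] [-0.089  0.     0.     0.     0.   ] [0.907 0.552 1.195] [[-0.79, 0.62, 0.0], [0.53, 0.68, -0.5], [-0.31, -0.4, -0.86]]
0.1 [0.20876336 0.58849026 0.23054119] [-3.13993866e+00  1.27903601e-04  2.80080267e+00] 0.0855521727783804 0.0187
```

View pics/top0.png

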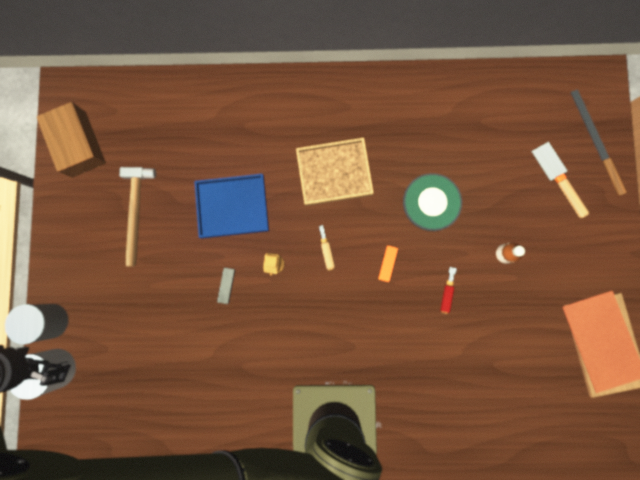

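View pics/scene0.png

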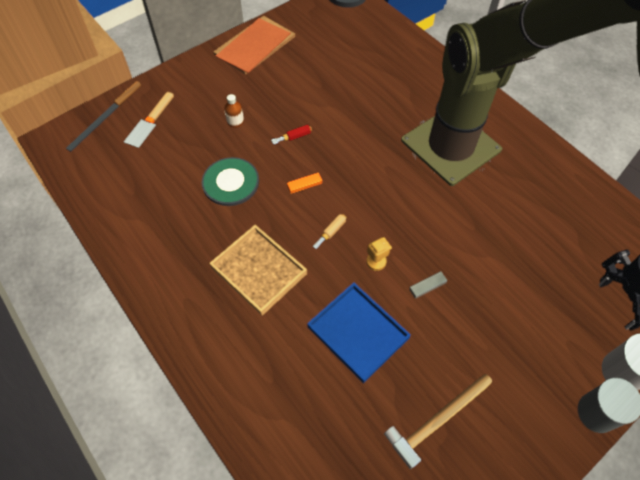

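The top view shows everything: red chisel (448,290), light chisel (327,248), orange stone (388,264), grey stone (226,286), head (272,264), blue tray (232,206), wooden tray (335,171), stand (433,202), bottle (510,252). The scene view shows the same objects with no occlusion.

```bash
cat > h.py <<'E'
from rig import arm, viewer
import cv2, numpy as np
def ray(c,uv,z):
    p=cv2.undistortPoints(np.float64(uv).reshape(-1,1,2),c["intrinsics"],np.float64(c["distortion"])).reshape(-1,2)
    R=np.array(c["R"]);o=-R.T@c["t"];d=np.c_[p,np.ones(len(p))]@R
    return (o+d*((z-o[2])/d[:,2])[:,None])[:,:2]
# roi centre per camera, half size, hsv lo, hi, plane z
O={"red":((448,290),(295,133),22,(0,150,80),(8,255,255),.011),
 "light":((327,255),(335,226),26,(10,60,150),(22,200,255),.011),
 "orange":((388,264),(305,183),25,(8,190,180),(20,255,255),.008),
 "grey":((226,286),(428,284),25,(20,0,80),(90,70,255),.008),
 "head":((272,264),(378,253),24,(16,100,90),(30,255,255),.063),
 "blue":((232,206),(358,332),58,(100,120,40),(125,255,255),.0125),
 "disc":((433,202),(230,180),30,(0,0,170),(179,90,255),.03),
 "green":((433,202),(230,180),36,(60,60,40),(100,255,255),.03)}
def blob(c,name,k,at=None):
    a=O[name]; (x,y),h=(at or a[k]),a[2]
    hsv=cv2.cvtColor(c["image"],cv2.COLOR_RGB2HSV); m=np.zeros((480,640),np.uint8)
    m[y-h:y+h,x-h:x+h]=cv2.inRange(hsv,a[3],a[4])[y-h:y+h,x-h:x+h]
    n,l,s,_=cv2.connectedComponentsWithStats(m)
    if n<2: return None
    l=l==1+np.argmax(s[1:,4]); ys,xs=np.nonzero(l)
    return np.c_[xs,ys]
def pose(c,name,k,at=None,z=None):
    uv=blob(c,name,k,at)
    if uv is None: return None
    P=ray(c,uv,O[name][5] if z is None else z); m=P.mean(0); w,V=np.linalg.eigh(np.cov((P-m).T))
    v=V[:,1]*np.sign(V[0,1]); (_,(rw,rh),_)=cv2.minAreaRect(np.float32(P*1000))
    return m,np.arctan2(v[1],v[0]),len(uv),(round(rw),round(rh))
E
python3 - <<'E'
from h import *
C={n:viewer.camera(n) for n in("top","scene")}
for n in O:
    for k,cn in enumerate(("top","scene")):
        r=pose(C[cn],n,k); print(n,cn,r and (r[0].round(4),round(r[1],3),r[2:]))
uv=blob(C["top"],"blue",0); print("blue rect",cv2.boxPoints(cv2.minAreaRect(np.float32(ray(C["top"],uv,.02)))).round(3).tolist())
t=C["top"]["image"]; s=C["scene"]["image"]
f=lambda im,x,y,h:cv2.resize(im[y-h:y+h,x-h:x+h],(380,380),interpolation=cv2.INTER_CUBIC)
cv2.imwrite("pics/a.png",np.hstack([f(t,272,264,20),f(s,378,253,25)])[:,:,::-1])
E
```

```text
red top (array([ 0.3165, -0.2928]), np.float64(-0.243), (310, (29, 69)))
red scene (array([ 0.3129, -0.294 ]), np.float64(-0.127), (264, (41, 73)))
light top (array([0.4339, 0.0112]), np.float64(0.216), (218, (89, 25)))
light scene (array([0.429 , 0.0092]), np.float64(0.257), (289, (86, 27)))
orange top (array([ 0.4275, -0.1364]), np.float64(-0.026), (2, (3, 0)))
orange scene (array([ 0.4048, -0.1465]), np.float64(-0.265), (398, (38, 91)))
grey top (array([0.3549, 0.2742]), np.float64(-0.177), (371, (28, 89)))
grey scene (array([0.3527, 0.2726]), np.float64(-0.167), (410, (29, 90)))
head top (array([0.4067, 0.1466]), np.float64(0.589), (370, (51, 51)))
head scene (array([0.4152, 0.1559]), np.float64(0.632), (568, (91, 55)))
blue top (array([0.5627, 0.2618]), np.float64(-1.487), (3846, (150, 181)))
blue scene (array([0.5615, 0.2612]), np.float64(-1.483), (5179, (154, 184)))
disc top (array([ 0.5638, -0.2611]), np.float64(-0.242), (736, (77, 76)))
disc scene (array([ 0.5625, -0.2625]), np.float64(0.927), (521, (75, 71)))
green top (array([ 0.5632, -0.2607]), np.float64(-0.613), (1615, (138, 138)))
green scene (array([ 0.5638, -0.2601]), np.float64(-1.426), (1336, (142, 140)))
blue rect [[0.4790000021457672, 0.34299999475479126], [0.4959999918937683, 0.164000004529953], [0.6449999809265137, 0.17800000309944153], [0.628000020980835, 0.3569999933242798]]
```

View pics/a.png

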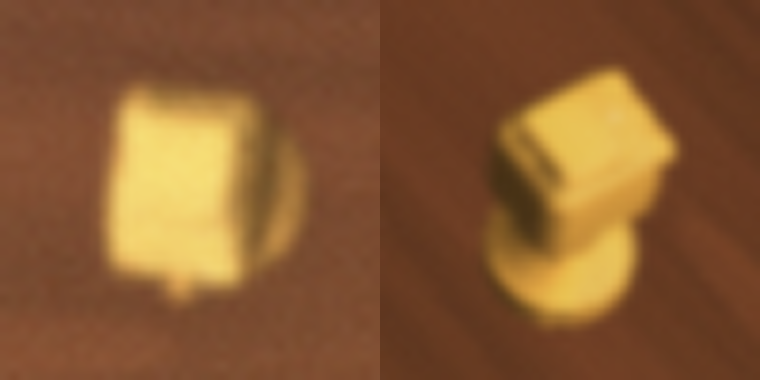

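```bash
python3 - <<'E'
from h import *
C={n:viewer.camera(n) for n in("top","scene")}
print("head top84",ray(C["top"],[(270.2,263.3)],.084),"foot scene",ray(C["scene"],[(376.8,261.9)],.004))
O["wood"]=((335,171),(258,268),52,(10,40,90),(28,200,255),.0125)
O["orange"]=((388,264),(305,183),25,(5,205,130),(22,255,255),.008)
for n in("wood","orange"):
    for k,cn in enumerate(C):
        r=pose(C[cn],n,k); print(n,cn,r and (r[0].round(4),round(r[1],3),r[2:]))
        if n=="wood": print(cv2.boxPoints(cv2.minAreaRect(np.float32(ray(C[cn],blob(C[cn],n,k),.025)))).round(3).tolist())
t=C["top"]["image"];s=C["scene"]["image"]
f=lambda im,x,y,h:cv2.resize(im[y-h:y+h,x-h:x+h],(260,260),interpolation=cv2.INTER_CUBIC)
cv2.imwrite("pics/b.png",np.vstack([np.hstack([f(t,448,290,26),f(t,327,248,26),f(t,388,264,26)]),np.hstack([f(s,295,133,26),f(s,330,232,26),f(s,305,183,26)])])[:,:,::-1])
hsv=cv2.cvtColor(t,cv2.COLOR_RGB2HSV);print(hsv[264,380:398].tolist(),[hsv[int(y),int(round(322+(y-226)*.22))].tolist() for y in range(224,272,3)])
E
```

```text
head top84 [[0.40635934 0.14930593]] foot scene [[0.40864257 0.15046756]]
wood top (array([ 0.6539, -0.0113]), np.float64(0.039), (10809, (275, 279)))
[[0.5109999775886536, -0.14399999380111694], [0.7870000004768372, -0.14900000393390656], [0.7919999957084656, 0.12300000339746475], [0.515999972820282, 0.12800000607967377]]
wood scene (array([ 0.647 , -0.0148]), np.float64(1.172), (10718, (282, 264)))
[[0.4650000035762787, -0.04800000041723251], [0.6710000038146973, -0.2070000022649765], [0.8420000076293945, 0.014000000432133675], [0.6349999904632568, 0.17299999296665192]]
orange top None
orange scene (array([ 0.4057, -0.1463]), np.float64(-0.259), (419, (39, 93)))
[[11, 164, 138], [10, 180, 184], [13, 185, 238], [16, 177, 252], [18, 171, 254], [19, 168, 254], [18, 171, 254], [18, 170, 254], [18, 168, 254], [18, 169, 254], [19, 167, 254], [18, 169, 254], [17, 173, 253], [13, 184, 240], [11, 181, 180], [10, 165, 133], [11, 160, 123], [11, 161, 125]] [[11, 106, 140], [42, 16, 210], [38, 17, 221], [23, 29, 192], [39, 17, 216], [19, 138, 224], [18, 131, 214], [22, 102, 244], [22, 103, 244], [22, 102, 243], [23, 99, 244], [23, 101, 242], [23, 97, 245], [23, 98, 245], [22, 108, 243], [17, 147, 192]]
```

View pics/b.png

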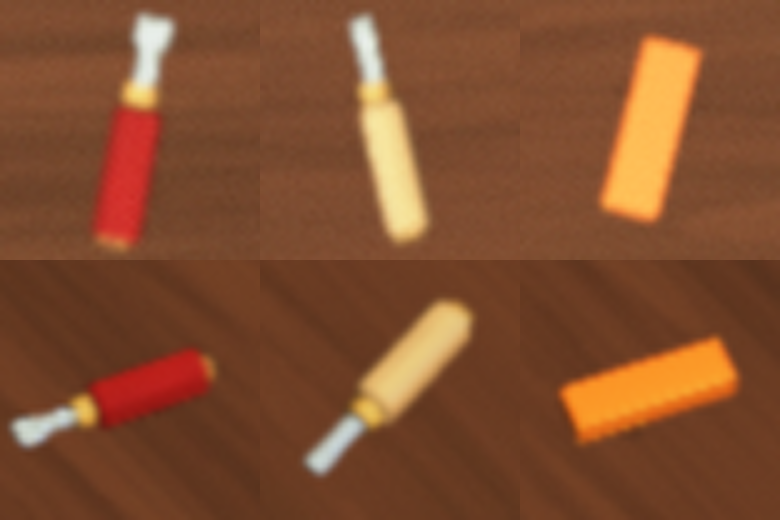

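```bash
python3 - <<'E'
from h import *
c=viewer.camera("top")
O["orange"]=((388,264),(305,183),25,(5,120,180),(22,255,255),.008)
O["light"]=((327,248),(330,232),27,(0,0,170),(179,255,255),.011)
O["red"]=((448,290),(295,133),28,(0,0,165),(179,255,255),.011)
O["wood"]=((335,171),(258,268),52,(10,30,160),(28,255,255),.0125)
for n in("orange","light","red","wood"):
    r=pose(c,n,0); P=ray(c,blob(c,n,0),O[n][5]); d=np.array([np.cos(r[1]),np.sin(r[1])]); q=(P-r[0])@d
    print(n,r[0].round(4),round(r[1],3),r[2:],"ends",q.min().round(4),q.max().round(4),"origin from butt/tip mid",(r[0]+d*((q.min()+.05+q.max()-.065)/2)).round(4))
P=ray(c,blob(c,"wood",0),.025);print(cv2.boxPoints(cv2.minAreaRect(np.float32(P))).round(3).tolist())
print("bottle cap",ray(c,[(518,251.5)],.1), "hammer head/handle",ray(c,[(121,173),(153,173),(128,265)],.01))
print([arm.inverse_kinematics(p,[np.pi,0,y]) is not None for p,y in [((.33,-.296,.02),-.2),((.355,.273,.02),-.17),((.65,.0,.03),.1),((.56,.26,.1),.1)]])
for y in (0,np.pi/2,np.pi,-np.pi/2): print(y,arm.inverse_kinematics([.4,.15,.2],[np.pi,0,y]))
E
```

```text
orange [ 0.4072 -0.1453] -0.283 (457, (32, 94)) ends -0.0472 0.0472 origin from butt/tip mid [ 0.4    -0.1432]
light [0.4425 0.0134] 0.215 (324, (116, 23)) ends -0.0506 0.0655 origin from butt/tip mid [0.4424 0.0134]
red [ 0.334  -0.2967] -0.223 (357, (22, 118)) ends -0.0553 0.0631 origin from butt/tip mid [ 0.3305 -0.2959]
wood [ 0.6529 -0.0099] -1.431 (4127, (157, 187)) ends -0.0938 0.094 origin from butt/tip mid [ 0.6519 -0.0026]
[[0.5600000023841858, 0.07100000232458115], [0.5870000123977661, -0.11299999803304672], [0.7409999966621399, -0.09000000357627869], [0.7139999866485596, 0.09300000220537186]]
bottle cap [[ 0.42723397 -0.44195147]] hammer head/handle [[0.65530076 0.55683353]
 [0.65415989 0.47135303]
 [0.41021134 0.52915266]]
[True, True, True, True]
0 [-0.74505886  0.5393711   0.43142476  2.18936443 -0.46459899  0.49988508
 -1.52528134]
1.5707963267948966 [-0.49715529  0.50050725  0.04559294  2.17770524 -0.04886148  0.46429575
 -0.41345259]
3.141592653589793 [-0.24200006  0.5114241  -0.33628833  2.16533456  0.33519634  0.51318399
  0.73826909]
-1.5707963267948966 [ 0.03080536  0.58651109 -0.76968855  2.15254882  0.67878878  0.66042823
  1.92612325]
```

```bash
cat >> h.py <<'E'
T={"blue":((.562,.261),.094),"wood":((.651,-.010),.146)}
def go(x,y,z,yaw,v=.25):
    yaw=yaw+np.pi
    try: arm.move_straight([x,y,z],[np.pi,0,yaw],max_speed=v)
    except arm.IKError: print("reach"); arm.reach([x,y,z],[np.pi,0,yaw])
def fz(): return np.round(arm.state()["force"],1).tolist()
def pick(x,y,yaw,z,up=.13,open_=.055):
    go(x,y,up,yaw,.3); arm.gripper_to(open_); go(x,y,z,yaw,.12); arm.gripper_to(0)
    g=arm.state()["finger_gap"]; go(x,y,up,yaw,.15); s=arm.state()
    print("pick gap",round(g,4),round(s["finger_gap"],4),"t",round(s["time"],1),fz())
def place(x,y,yaw,z,up=.13,open_=.05,v=.08):
    go(x,y,up,yaw,.25); go(x,y,z+.015,yaw,.15); go(x,y,z,yaw,.05); print("down",fz(),arm.state()["position"].round(4)); arm.gripper_to(open_); arm.hold(.15)
    go(x,y,up,yaw,.15); print("t",round(arm.state()["time"],1))
def spot(tray,dx,dy):
    c,a=T[tray]; return c[0]+dx*np.cos(a)-dy*np.sin(a), c[1]+dx*np.sin(a)+dy*np.cos(a), a
E
python3 - <<'E'
from h import *
pick(.354,.2735,-.172,.005)
place(*spot("blue",0,.04),.011)
c=viewer.camera("scene"); cv2.imwrite("pics/c.png",c["image"][150:450,250:640,::-1])
E
```

```text
reach
pick gap 0.0147 0.0148 t 4.6 [0.4, 0.1, -1.4]
down [-0.3, -0.4, -1.0] [0.5582 0.3006 0.0107]
t 8.4
```

View pics/c.png

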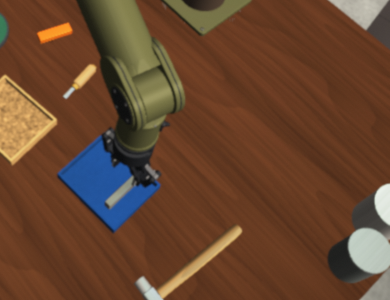

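The stone is in the blue tray, but the 15 mm gap (28 expected) suggests it may have been picked up on edge. I'm clearing the view to check.

```bash
python3 - <<'E'
from h import *
go(.407,-.1455,.2,-.283,.35)
f=lambda im,x,y,h:cv2.resize(im[y-h:y+h,x-h:x+h],(390,390),interpolation=cv2.INTER_CUBIC)
s=viewer.camera("scene"); t=viewer.camera("top")
O["grey"]=((232,206),(358,332),45,(0,0,80),(179,110,255),.008)
for k,c in enumerate((t,s)):
    r=pose(c,"grey",k); print(r)
cv2.imwrite("pics/d.png",np.hstack([f(t["image"],232,206,45),f(s["image"],358,332,55)])[:,:,::-1])
E
```

```text
(array([0.56280222, 0.30459099]), np.float64(0.09351356915743908), 285, (96, 23))
(array([0.55349733, 0.29696692]), np.float64(0.10725316700506218), 368, (97, 21))
```

View pics/d.png

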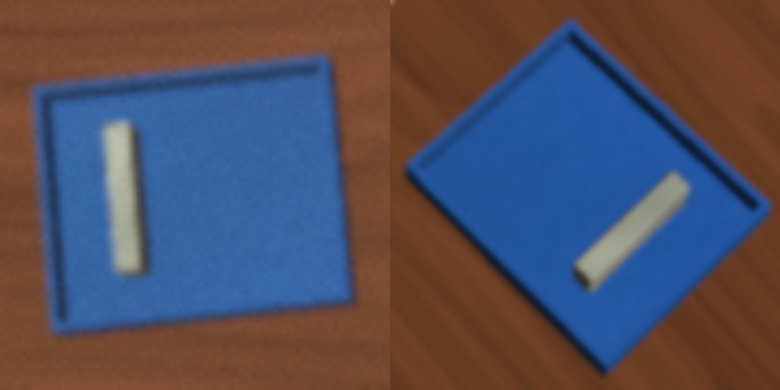

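The grey stone did land on its edge: it is 16 mm wide as seen from above, and it rolled in a grip that was too high. I'll topple it flat by pushing near its top with shut fingers, and grip the orange stone lower.

```bash
python3 - <<'E'
from h import *
arm.gripper_to(0)
x,y,a=spot("blue",.002,.079)
go(x,y,.13,a,.4); go(x,y,.0275,a,.15); print(fz())
for d in (.06,.045,.038):
    x,y,_=spot("blue",.002,d); go(x,y,.0275,a,.06); print(d,fz())
go(x,y,.13,a,.3)
go(.407,-.1455,.15,-.283,.45)
f=lambda im,x,y,h:cv2.resize(im[y-h:y+h,x-h:x+h],(390,390),interpolation=cv2.INTER_CUBIC)
s=viewer.camera("scene"); t=viewer.camera("top")
O["grey"]=((232,206),(358,332),45,(0,0,80),(179,110,255),.013)
for k,c in enumerate((t,s)): print(pose(c,"grey",k))
cv2.imwrite("pics/e.png",np.hstack([f(t["image"],232,206,45),f(s["image"],358,332,55)])[:,:,::-1])
print(arm.state()["time"])
E
```

```text
[0.1, 0.3, 0.5]
0.06 [0.1, 0.1, -0.2]
0.045 [-2.3, 2.4, 7.8]
0.038 [-2.3, 0.8, 12.8]
(array([0.5624129 , 0.27868576]), np.float64(0.09709216575478924), 425, (94, 32))
(array([0.56046789, 0.2773359 ]), np.float64(0.10069722745479426), 546, (92, 32))
15.7667
```

View pics/e.png

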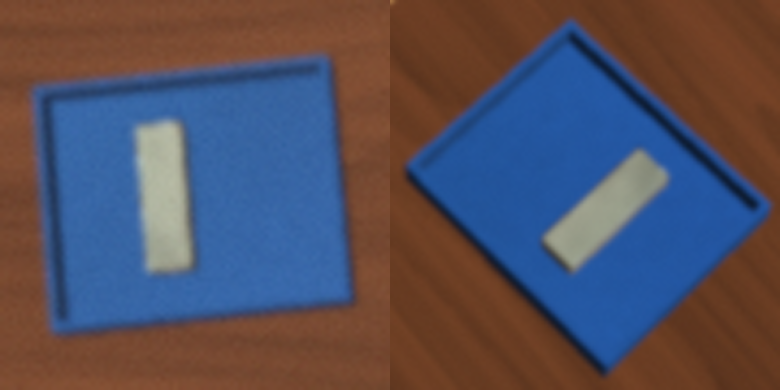

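The grey stone lies flat again, but it rolled unseen in the first grip. I therefore can't yet tell whether it is right side up or upside down, and the judging needs z up. I'll grip the orange stone lower, closing in steps and watching how the jaws engage.

```bash
python3 - <<'E'
from h import *
x,y,a=.4065,-.1455,-.283
arm.gripper_to(.055); go(x,y,-.0005,a,.12); print(fz(),arm.state()["position"])
s0=viewer.camera("scene")
for g in (.034,.028,.025,.018):
    arm.gripper_to(g); print(g,round(arm.state()["finger_gap"],4),fz())
    if arm.state()["finger_gap"]>g+.003: break
s=viewer.camera("scene")
f=lambda im,x,y,h:cv2.resize(im[y-h:y+h,x-h:x+h],(390,390),interpolation=cv2.INTER_CUBIC)
cv2.imwrite("pics/f.png",np.hstack([f(s0["image"],305,180,35),f(s["image"],305,180,35)])[:,:,::-1])
print(arm.state()["time"])
E
```

```text
[-0.0, 0.7, -1.2] [ 4.06768212e-01 -1.45503992e-01 -7.13720190e-05]
0.034 0.0341 [0.3, 0.1, -1.0]
0.028 0.0278 [-0.2, -0.0, 4.8]
0.025 0.0267 [0.5, 0.4, 8.9]
0.018 0.0267 [0.2, 0.1, 8.5]
18.8417
```

View pics/f.png

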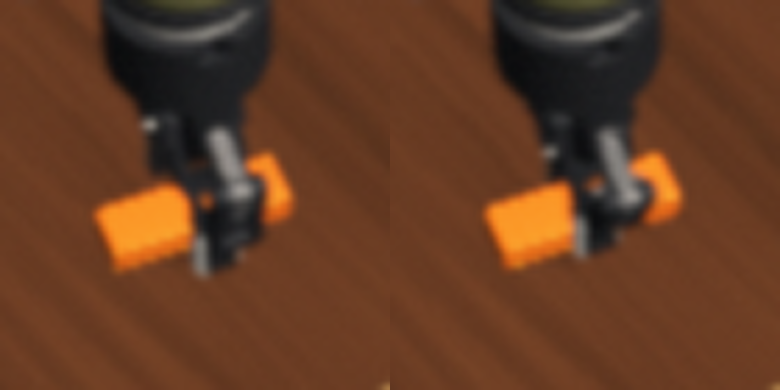

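The right image shows the orange stone flat between the jaws with the gap at 26.7 mm, so the lower grip works. Now I'll place it.

```bash
python3 - <<'E'
from h import *
x,y,a=.4065,-.1455,-.283
go(x,y,.13,a,.15); print(arm.state()["finger_gap"])
place(*spot("blue",0,-.047),.0055,open_=.045)
# replay the grey grasp in steps
gx,gy,ga=.5614,.278,.099
print("grey rel",gx,gy)
arm.gripper_to(.055)
go(gx,gy,.13,ga,.25); go(gx,gy,.010,ga,.12)
f=lambda im,x,y,h:cv2.resize(im[y-h:y+h,x-h:x+h],(260,260),interpolation=cv2.INTER_CUBIC)
ims=[]
for g in (.03,.027,.024,.021,.018,.015):
    arm.gripper_to(g); print(g,round(arm.state()["finger_gap"],4),fz()); ims.append(f(viewer.camera("scene")["image"],365,328,32))
    if arm.state()["finger_gap"]<.0265 and g<.026 : break
    if arm.state()["finger_gap"]>g+.003 and g<.022: break
while len(ims)<6: ims.append(ims[-1]*0)
cv2.imwrite("pics/g.png",np.vstack([np.hstack(ims[:3]),np.hstack(ims[3:6])])[:,:,::-1])
print(arm.state()["time"])
E
```

```text
0.026531371614442873
down [-0.1, -0.4, -1.3] [0.5663 0.2141 0.0052]
t 24.4
grey rel 0.5614 0.278
0.03 0.0297 [0.1, 0.3, 0.0]
0.027 0.0272 [0.2, -0.1, 2.4]
0.024 0.0263 [-1.2, -1.5, 5.0]
27.1333
```

View pics/g.png

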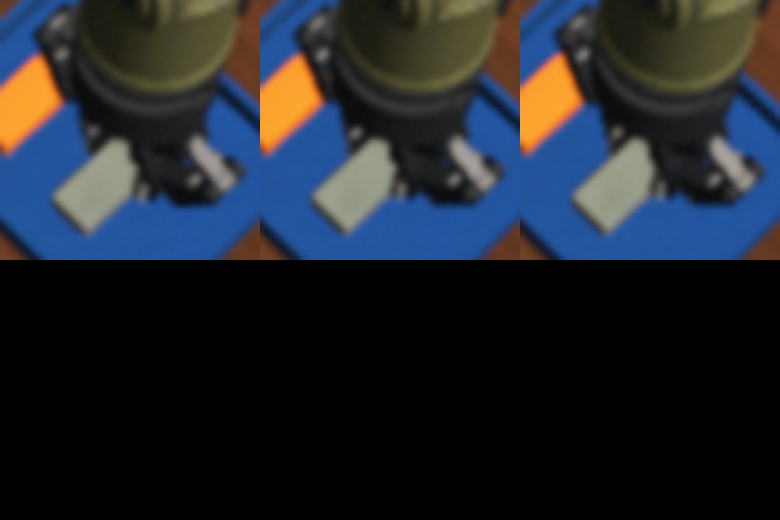

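```bash
python3 - <<'E'
from h import *
f=lambda im,x,y,h:cv2.resize(im[y-h:y+h,x-h:x+h],(260,260),interpolation=cv2.INTER_CUBIC)
ims=[]
for g in (.02,.016,.012,.008,.004,.0):
    arm.gripper_to(g); q=arm.state()["finger_gap"]; print(g,round(q,4),fz()); ims.append(f(viewer.camera("scene")["image"],365,328,32))
    if q<.0235: break
while len(ims)<6: ims.append(ims[-1]*0)
cv2.imwrite("pics/i.png",np.vstack([np.hstack(ims[:3]),np.hstack(ims[3:6])])[:,:,::-1])
print(arm.state()["time"])
E
```

```text
0.02 0.026 [-1.1, -0.8, 5.5]
0.016 0.0265 [-0.4, -1.3, 5.5]
0.012 0.0262 [-0.6, -1.0, 5.8]
0.008 0.0263 [-0.8, -0.9, 5.2]
0.004 0.0263 [-0.4, -0.3, 4.6]
0.0 0.0263 [-0.4, -0.3, 5.8]
28.7333
```

```bash
python3 - <<'E'
from h import *
print(arm.state()["position"])
for dy in (0,.002,-.002):
    gx,gy,ga=.5614-dy*.099,.278+dy,.099
    arm.gripper_to(.055); go(gx,gy,.010,ga,.1); arm.gripper_to(.020); q=arm.state()["finger_gap"]; print(dy,round(q,4),fz(),arm.state()["position"].round(4))
    if q<.0235: break
c=viewer.camera("scene"); x,y,h=365,328,45
cv2.imwrite("pics/j.png",cv2.resize(c["image"][y-h:y+h,x-h:x+h],(500,500),interpolation=cv2.INTER_CUBIC)[:,:,::-1])
print(arm.state()["time"])
E
```

```text
[0.56152582 0.27814504 0.01048074]
0 0.0264 [0.0, 0.5, 2.4] [0.5615 0.2782 0.0103]
0.002 0.0262 [-0.2, -0.2, 3.0] [0.5613 0.2801 0.0103]
-0.002 0.0263 [-0.3, 0.0, 3.7] [0.5617 0.2766 0.0105]
31.7833
```

```bash
python3 - <<'E'
from h import *
p=arm.state()["position"]; arm.gripper_to(.055); go(p[0],p[1],.1,.099,.25); go(.354,.2735,.14,-.172,.45); arm.hold(.1)
O["grey"]=((232,206),(358,332),45,(20,0,80),(90,70,255),.013)
O["orange"]=((232,206),(358,332),45,(5,120,180),(22,255,255),.013)
import cv2
for n,tr in (("grey",p[:2]),("orange",(.5663,.2141))):
    for k,cn in enumerate(("top","scene")):
        r=pose(viewer.camera(cn),n,k); print(n,cn,r[0].round(4),"bias",(r[0]-tr).round(4),round(r[1],3),r[2:])
print(arm.state()["time"])
E
```

```text
grey top [0.5733 0.2778] bias [0.0116 0.0012] -0.051 (250, (60, 76))
grey scene [0.5614 0.2749] bias [-0.0002 -0.0016] 0.101 (448, (88, 27))
orange top [0.5929 0.2168] bias [0.0266 0.0027] -0.011 (153, (39, 28))
orange scene [0.5644 0.2125] bias [-0.0019 -0.0016] 0.1 (473, (89, 30))
33.775
```

```bash
python3 - <<'E'
from h import *
go(.5617,.2766,.13,.099,.4); arm.gripper_to(.055); go(.5617,.2766,.0055,.099,.15); arm.gripper_to(.018); print(arm.state()["finger_gap"])
go(.5617,.2766,.12,.099,.2); go(.353,.2736,.06,-.172,.3); go(.353,.2736,.0005,-.172,.1); arm.gripper_to(.055); go(.354,.2735,.10,-.172,.25)
# replay
go(.354,.2735,.005,-.172,.12); print(arm.state()["position"]); arm.gripper_to(0); print("direct",arm.state()["finger_gap"],fz(),arm.state()["time"])
c=viewer.camera("scene"); x,y,h=428,280,40
cv2.imwrite("pics/j.png",cv2.resize(c["image"][y-h:y+h,x-h:x+h],(500,500),interpolation=cv2.INTER_CUBIC)[:,:,::-1])
E
```

```text
0.026191419504085912
[0.35376631 0.2736362  0.00500664]
direct 0.026364757094257788 [0.1, -0.3, 5.7] 41.125
```

```bash
python3 - <<'E'
from h import *
x,y,a=.354,.2735,-.172
n=np.array([-np.sin(a),np.cos(a)]); p=np.array([x,y])
for d,z in ((-.0025,.005),(.0025,.005),(0,.007),(.003,.007),(-.003,.007)):
    arm.gripper_to(.05); p=p+n*d; go(*p,z,a,.1); arm.gripper_to(0); s=arm.state(); print(d,z,round(s["finger_gap"],4),fz(),s["position"].round(4),round(s["time"],1))
    if s["finger_gap"]<.023: break
E
```

```text
-0.0025 0.005 0.0261 [-1.3, -1.1, 6.2] [0.3536 0.2714 0.0054] 42.1
0.0025 0.005 0.0262 [0.9, -1.1, 6.0] [0.354  0.2733 0.0053] 43.1
0 0.007 0.0262 [0.2, -0.6, 4.3] [0.354  0.2735 0.0073] 44.0
0.003 0.007 0.0262 [0.1, -0.8, 5.8] [0.3545 0.2762 0.0073] 44.9
-0.003 0.007 0.0262 [0.4, -0.6, 5.9] [0.354  0.2738 0.0074] 45.9
```

```bash
python3 - <<'E'
from h import *
a=-.172
go(.353,.2736,.001,a,.1); arm.gripper_to(.0855); go(.353,.2736,.13,a,.4)
arm.move_j([-1.196,.689,-.195,1.565,.157,.902,-.215])
x,y=.354,.2735
go(x,y,.13,a,.3); print(arm.state()["position"],arm.state()["ee_rot"],arm.state()["joint_pos"].round(3))
arm.gripper_to(.055); print(arm.state()["finger_gap"]); go(x,y,.005,a,.12); print(arm.state()["position"],arm.state()["ee_rot"],fz())
c=viewer.camera("scene"); u,v,h=428,280,40
im0=c["image"]
arm.gripper_to(.018); print(arm.state()["finger_gap"],fz(),arm.state()["time"])
c=viewer.camera("scene")
cv2.imwrite("pics/k.png",np.hstack([cv2.resize(i[v-h:v+h,u-h:u+h],(390,390),interpolation=cv2.INTER_CUBIC) for i in(im0,c["image"])])[:,:,::-1])
E
```

```text
[0.35380257 0.27522218 0.13032266] [3.13939529e+00 8.16080534e-05 2.97114375e+00] [-0.633  0.658 -0.206  2.18   0.386  0.335  0.238]
0.05510318800436144
reach
[0.35407496 0.27310103 0.00489899] [-3.14042532e+00  4.69536851e-05  2.96937279e+00] [0.2, 1.1, -0.1]
0.01803038957844702 [0.3, 0.9, 1.7] 51.95
```

View pics/k.png

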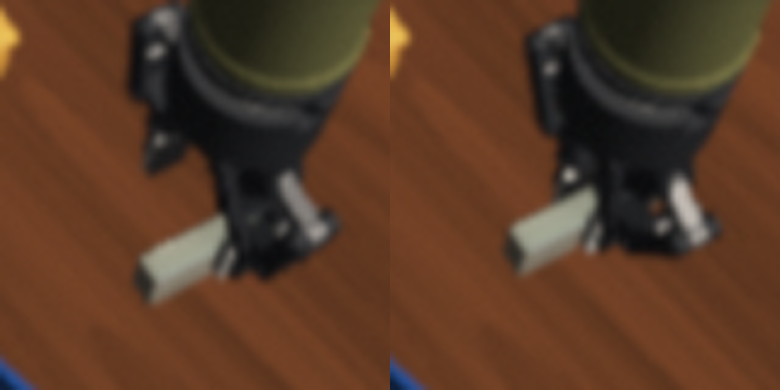

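That explains it. The straight descent had raised an IK error, so my helper fell back to a joint-space `reach`, whose sideways sweep rolled the stone before the jaws closed. The left image shows it already on edge against the finger.

The same motion has now rolled it twice, r + r, with a known +90° topple in between. One more +90° topple brings it right side up whichever sign r has. I'm removing the fallback for low moves.

```bash
cat >> h.py <<'E'
def go(x,y,z,yaw,v=.25):
    yaw=yaw+np.pi
    try: arm.move_straight([x,y,z],[np.pi,0,yaw],max_speed=v)
    except arm.IKError:
        if z<.1 or arm.state()["position"][2]<.1: raise
        print("reach"); arm.reach([x,y,z],[np.pi,0,yaw])
E
python3 - <<'E'
from h import *
arm.gripper_to(0); print(arm.state()["finger_gap"])
p=arm.state()["position"]; go(p[0],p[1],.12,-.172,.2)
place(*spot("blue",0,.042),.011,up=.06,open_=.035)
arm.gripper_to(0)
x,y,a=spot("blue",.002,.082); go(x,y,.06,a,.3); go(x,y,.0275,a,.15); print(fz())
for d in (.06,.045,.038): x,y,_=spot("blue",.002,d); go(x,y,.0275,a,.07); print(d,fz())
go(x,y,.13,a,.3)
arm.gripper_to(.055); go(.331,-.296,.14,-.225,.45)
f=lambda im,x,y,h:cv2.resize(im[y-h:y+h,x-h:x+h],(390,390),interpolation=cv2.INTER_CUBIC)
s=viewer.camera("scene"); t=viewer.camera("top")
cv2.imwrite("pics/l.png",np.hstack([f(t["image"],232,206,45),f(s["image"],358,332,55)])[:,:,::-1])
O["grey"]=((232,206),(358,332),45,(20,0,80),(90,70,255),.013)
print(pose(s,"grey",1),arm.state()["time"],arm.state()["position"])
E
```

```text
0.015043526304218596
down [-0.9, -0.4, -0.5] [0.5579 0.3027 0.0108]
t 55.7
[-0.1, 0.3, -1.1]
0.06 [-0.1, 0.6, -0.2]
0.045 [-2.4, 2.8, 8.8]
0.038 [0.3, -0.7, -1.3]
(array([0.55946071, 0.27889877]), np.float64(0.09902902396457659), 447, (87, 27)) 60.6917 [ 0.33183643 -0.29462771  0.14023564]
```

View pics/l.png

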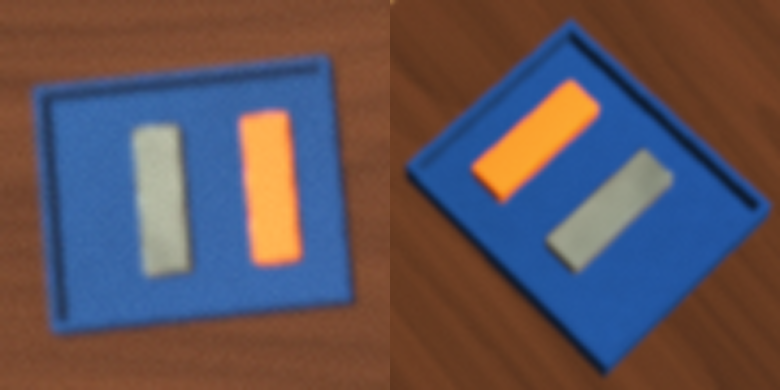

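Both stones now lie flat and apart in the blue tray. Next, the chisels.

```bash
python3 - <<'E'
from h import *
pick(.329,-.2965,-.225,.003,up=.12)
place(*spot("wood",-.0075,-.04),.0085,up=.11)
print("next")
pick(.4405,.0125,.215,.003,up=.11)
place(*spot("wood",-.0075,.04),.0085,up=.12)
go(.407,.149,.17,-.08,.4)
f=lambda im,x,y,h:cv2.resize(im[y-h:y+h,x-h:x+h],(390,390),interpolation=cv2.INTER_CUBIC)
s=viewer.camera("scene"); t=viewer.camera("top")
cv2.imwrite("pics/m.png",np.hstack([f(t["image"],335,171,45),f(s["image"],258,268,55)])[:,:,::-1])
print(arm.state()["time"])
E
```

```text
pick gap 0.021 0.0205 t 63.6 [0.3, -0.1, -1.2]
down [0.4, -0.9, 2.5] [ 0.6499 -0.0508  0.0088]
t 67.9
next
pick gap 0.0203 0.0208 t 71.3 [-0.7, -0.6, -1.5]
down [-0.2, -0.7, 3.5] [0.6382 0.0284 0.0088]
t 75.0
75.8667
```

View pics/m.png

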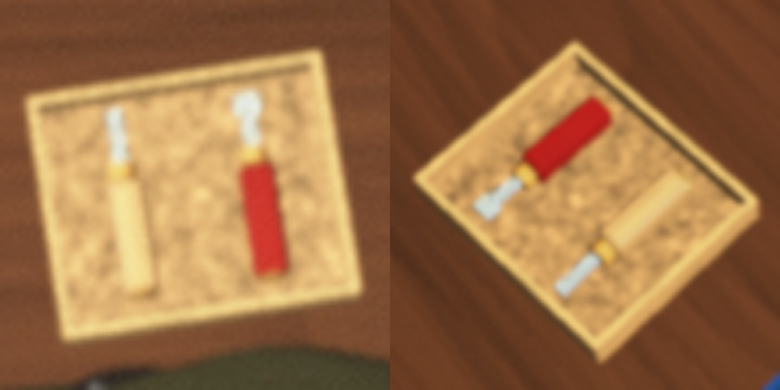

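Both chisels lie flat and apart inside the wooden tray. Now the head.

```bash
python3 - <<'E'
from h import *
x,y,a=.4070,.1495,-.08
arm.gripper_to(.075); go(x,y,.047,a,.1); print(fz(),arm.state()["position"].round(4)); arm.gripper_to(0); print(arm.state()["finger_gap"],fz())
go(x,y,.12,a,.1); print(arm.state()["finger_gap"],fz())
go(.563,-.261,.12,a,.13)
f=lambda im,x,y,h:cv2.resize(im[y-h:y+h,x-h:x+h],(390,390),interpolation=cv2.INTER_CUBIC)
go(.563,-.261,.083,a,.08)
s=viewer.camera("scene")
cv2.imwrite("pics/n.png",f(s["image"],230,170,50)[:,:,::-1]); print(arm.state()["time"],arm.state()["finger_gap"])
E
```

```text
[0.4, -0.4, -0.7] [0.4072 0.1497 0.0473]
0.037682242423098165 [-0.3, -1.4, 5.7]
0.037540526368296336 [-0.2, -0.8, -2.9]
83.1167 0.03749594319477053
```

View pics/n.png

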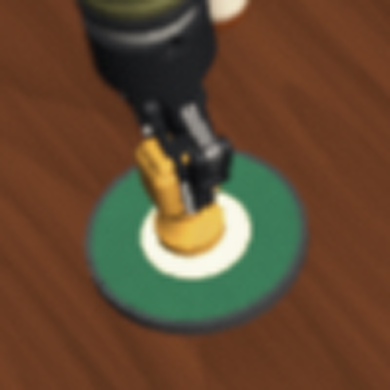

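The head is upright in the grip with its foot, about (191,229) in the crop, over the disc centre at about (196,233). Lowering and releasing.

```bash
python3 - <<'E'
from h import *
a=-.08
for z in (.079,.0775,.0765):
    go(.563,-.261,z,a,.03); F=fz(); print(z,F)
    if F[2]>1.5: break
arm.gripper_to(.075); go(.563,-.261,.2,a,.12); go(.40,-.02,.25,a,.4)
f=lambda im,x,y,h:cv2.resize(im[y-h:y+h,x-h:x+h],(390,390),interpolation=cv2.INTER_CUBIC)
s=viewer.camera("scene");t=viewer.camera("top")
cv2.imwrite("pics/o.png",np.hstack([f(t["image"],433,202,35),f(s["image"],230,175,40)])[:,:,::-1])
cv2.imwrite("pics/p.png",s["image"][:,:,::-1]);print(arm.state()["time"])
E
```

```text
0.079 [-1.2, -0.5, -2.8]
0.0775 [-0.1, 0.2, -1.9]
0.0765 [-2.3, -0.8, 6.4]
86.5167
```

View pics/o.png

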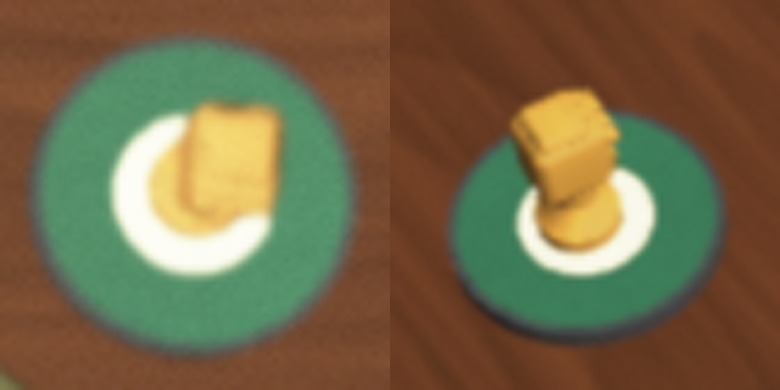

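View pics/p.png

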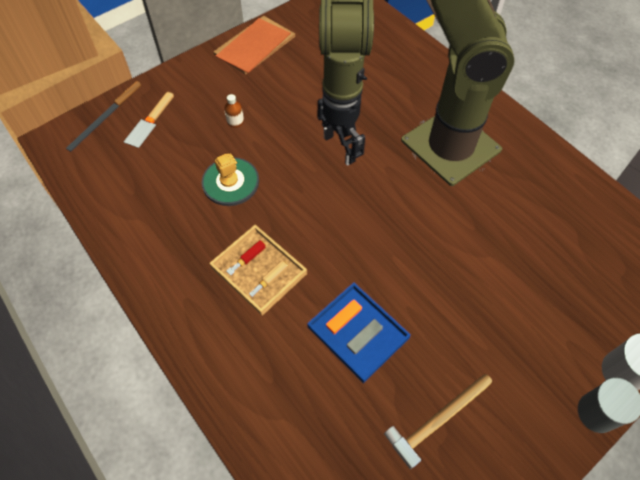

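```bash
python3 -c "
from rig import arm
print(arm.sign_off())"
```

```text
the job is handed in; nothing more can be done
None
```

I handed the job in at about 87 s of the 125 s, with nothing left in the gripper. One point is inferred rather than seen: whether the grey stone is right side up.

**Last pictures**
- **Chisels:** both lie flat and apart in the wooden tray.
- **Stones:** both lie flat and apart in the blue tray.
- **Head:** it stands upright on the stand, with its foot inside the pale disc and about 4 mm off centre, judged by eye from the crop.
- **Bottle and hammer:** both look to be where they started. I compared them by eye only and did not measure.

**Grey stone:** on the first pick my helper silently swapped a failed straight descent for a joint-space move, and the finger rolled the stone onto its edge.
- **First fix:** I toppled it flat, but could not tell which face was up because the roll had not been seen.
- **How I resolved it:** I put it back on the bench. Six more picks there by straight descent did not roll it, but repeating the whole original motion, joint-space descent included, did. I then toppled it the same way again.
- **Why it should be right:** two equal rolls and two equal topples leave it right side up whichever way it rolled. This depends on both rolls having gone the same way. The block looks the same on both faces, so the pictures cannot confirm it.

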